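# Load the sprinkler dryer and set its timer three clicks off the stop

### The arm

A 7-joint arm with a two-finger parallel gripper is mounted at the origin on the work surface. World frame = base frame: x ahead of the robot, y to its left, z up, the work surface at z = 0. Lengths are in mm, angles in rad, forces in N, time in s.
With the tool pointing down it reaches from about 400 to 875 mm from the base axis. Payload 6.5 kg.
Tool frame: the origin (TCP) lies at the very end of the fingers, on their centre line; the grasp point (between the pads) lies 19 mm behind it (ctrl.grip_point_offset is the distance from the TCP to the grasp point, in mm); z points along the fingers, x is the direction in which the jaws open and shut, and the axes are right-handed (so a half turn about z gives the same grasp; the last joint's range is limited). The gripper opens to 88 mm and grips with 3 to 60 N. Pads are 18 mm wide; open, the fingers measure 123 mm over their backs; the gripper's body (75 mm by 187 mm) begins 45 mm behind the grasp point.
Start: joints at [1.117, 0.536, -0.004, 1.538, 0.003, 1.067, -0.071], TCP at [245.795, -601.727, 238.716] pointing down, gripper open.
Joint ranges: [-2.7, 2.7], [-0.37, 2.16], [-1.27, 1.26], [0.24, 2.4], [-1.31, 4.45], [0.19, 1.91], [-2.76, 2.76]. Speed limits (rad/s): [2.39, 2.39, 3.14, 3.14, 3.14, 3.14, 3.14].

### API

Orientations are given as a unit quaternion [w, x, y, z].
In Python, from rig import ctrl gives the robot as it stands. The module is installed in compiled form; this text tells all that it offers.
- The arm moves only by the shell command python3 -m crank 'ROWS' [FORCE]. ROWS is JSON, a list of rows, each a list of 3 entries, a list of its own where there are three numbers: the shift along the tool's x, y, z in m, then the turn about the tool's z in degrees, then the opening, from -1 (shut) to 1 (fully open), so that 0 is half open. A call has 1 to 10 rows; each row is the pose to reach, as a shift and turn from the pose commanded when the call began, along the tool's axes at that moment; what a row does not reach only later rows make up. A row lasts 1/8 s, in which the tool goes at most 62.5 mm and 10.7 degrees, less where a joint would pass 70% of its speed; a pose out of reach is approached as far as the arm can. A call with a gripper value outside its range is refused whole. The fingers move at their own pace and stop on an object; FORCE is the grip in N (left out, the last holds). Time passes only in rows, so rows that repeat a pose let the fingers close. It gives the time, the measured TCP pose, the force and the opening at its end, in the units of the state.
- ctrl.observe(): the state, without advancing time (a new reading comes with each control period).
- ctrl.grab_frame(name): name is "side" or "top"; returns a dict with "color" (420x560x3 uint8, blue, green, red), "range_z" (420x560 float32, mm along the optical axis (not along the pixel's ray), 0 where there is no reading), "camera_matrix" (3x3 intrinsics, pixels), "T" (4x4, takes a point from camera to world coordinates). Camera axes: x right, y down, z forward; pixel columns grow to the right and rows downward; lengths in mm; the calibration is good to about 2 mm. A picture is of the moment at which its call begins.
- ctrl.close_job(): hands the job in, once; it reports no verdict.
Trained networks look in the newest picture that a camera, given by its name, has taken for a name from the list of things; names that differ only in an ending like _2 or _b are one class to them, and where a whole thing is asked for, a point or a joint stands for the part that bears it (a point fixed in the world has none). Each returns a list of dicts, best first, with "score" (0 to 1); they miss things now and then, are a little off and sometimes report something else, mostly with a low value. They report only what shows in the picture. A call takes as long as a camera call. They do not tell look-alikes from the thing itself.
- ctrl.recognise(camera, label): "box" ([centre column, centre row, width, height] in pixels, round what is visible of it).
- ctrl.cut_out(camera, label): "mask" (420x560 bool, what is visible of it) and "box" ([centre column, centre row, width, height] in pixels, round what is visible of it).
- ctrl.pinpoint(camera, label): "location" ([column, row] in pixels: a listed point, or the origin of a listed thing).
The state is a dict: "time_s": time; "joint_positions": joint angles; "qvel": joint speeds; "tau": joint torques, N m; "eef_pos": TCP position; "orientation": TCP orientation; "contact_force": force on the tool from outside, world axes, zero at the start; "torque": the same for the moment, N m; "width": finger opening in mm.
Only numpy, scipy, OpenCV 4.12 (cv2) and the standard library are available. Lean on these libraries where they do the work, as an engineer would, in place of code of your own. Each camera call takes 0.05 s, during which the arm holds its last target.

### The job

Stand every green sprinkler head upright in the open tray of the bench dryer and swing the keeper bar shut across its front until it snaps home. Then pull the round lock knob up to its detent to free the timer dial, turn the dial anticlockwise all the way to its stop, then back clockwise exactly three clicks, and push the lock knob fully home again. Leave the faucet handle, the pipe cap and the spring clamp where they lie, and leave the heads standing behind the shut bar.

Things in the scene. Friction and masses are not known exactly. Their poses are not given: they have to be found in the camera images.
- head1: Green plastic sprinkler head standing on its foot, 90 mm tall, about 0.12 kg, round. Origin: centre of its underside, z up through its top. Ribbed foot 57 mm across, 28 mm high; neck 42 mm across up to 48 mm; plain turret 34 mm across from 48 to 90 mm: grip it there. Three or four heads are present; absent ones read None. One may be knocked a few cm aside during the job
- head2: Another such head (may be absent)
- head3: Another such head (may be absent)
- head4: Another such head (may be absent)
- dryer: Bench parts dryer fixed to the bench: a grey control box (170 mm in x, 150 mm in y, top face 60 mm above the bench) on its -y half and an aluminium tray on its +y half. Origin on the bench at its middle; x points to its back, y to the tray, z up. It stands turned by up to 0.12 rad about z
- tray (a point): Middle of the tray floor, 10 mm above the bench, axes as the dryer's. Free floor: x from -90 (keeper bar when shut) to +85 mm (back wall), y from -87 (control box, 60 mm high) to +87 mm (end wall); back and end walls reach 40 mm above the bench. Front (-x) open until the bar shuts. Four heads fit two by two, e.g. at x = +-35 mm, y = +-40 mm from here, with room for fingers
- keeper (a joint): Keeper bar angle: 0 = shut, across the tray's front along the dryer's y; grows as it opens towards -x (clockwise seen from above), up to 1.2 rad. Starts 0.3 to 0.55 open. Light friction. A spring detent lies at 0.125 rad: about 3 N at the black post passes it; closer than that it snaps to within 0.01 of 0, let go at 0.13 to 0.25 it springs back to about 0.26
- keeper_hinge (a point): On the keeper bar's upright hinge axis, at the tray's front corner far from the control box, 22 mm above the bench. The bar is 10 mm thick, 14 mm high (16 to 30 mm above the bench)
- keeper_knob (a point): On the axis of the upright black post near the free end of the keeper bar, 155 mm from the hinge axis; the post is a cylinder 18 mm across, from 30 to 96 mm above the bench; this point is 78 mm above the bench
- lock (a joint): Lock knob height: 0 = pushed home (dial locked by a pin), 0.020 m = pulled straight up to its detent (dial free). A spring detent at mid travel (0.010) throws it to the nearer end; about 7 N either way. It stays at either end. It can be pushed home only when the dial rests on a click
- lock_grip (a point): Middle of the lock knob's head: a plain aluminium cylinder 30 mm across and 24 mm high (this point is half-way up it) on the rear part of the control box; pushed home its top is 96 mm above the bench. Moves with the knob; its axis is vertical
- dial (a joint): Timer dial angle in rad: 0 = at its stop; grows clockwise seen from above, up to 3.14. It clicks every pi/6 (30 degrees): three clicks from the stop = 1.571. Starts on the fourth or fifth click. Between clicks it springs to the nearer one; about 0.15 N m to turn. With the lock knob home it cannot turn
- dial_grip (a point): On the dial's upright axis, 91 mm above the bench. Disc 56 mm across, its top 70 mm above the bench; on it an upright grip bar 52 mm long (this point's x, turning with the dial), 14 mm thick, up to 105 mm above the bench. The white pointer is on the bar's -x end; at the stop it points to the dryer's -x, to the long white mark; short marks show the clicks. The lock knob's axis is 85 mm behind
- faucet_handle: Chrome faucet handle, 110 mm long, lying on the bench; leave it alone
- pipe_cap: Black plastic pipe cap, 74 mm across, 34 mm high; leave it alone
- spring_clamp: Steel spring clamp, 110 mm long, lying on the bench; leave it alone
Things that resemble listed ones, but are neither listed nor needed, are in the scene too. What is shaped like the head4 but yellow is not meant.

How it is judged:
By the outcome, as a careful person would: the job done as asked, in the order asked, and still so for the second after the job is handed in, with the robot touching nothing.
Of head1, head2, head3, head4 only 3 to 4 are there at a start; the rules pass over those that are not, and their reading is None.
At some moment in a run one of head1, head2, head3, head4 may be knocked a few centimetres aside while the robot is not near it.
It also fails if it takes over 192 s, if anything falls off the work surface, if the arm or the gripper's body presses on something with over 40 N, if the wrist force passes 120 N, or if a joint passes its speed limit or range.

## Working session

There is one attempt and no reset: what is moved stays moved. The work goes in short steps, Python scripts to look and compute and a shell command to move; the robot and the scene stay as the last step left them, time stands still between calls to the robot, and variables do not carry over. Pictures are saved under pics/ and viewed, and the job is handed in when it is done.

```bash
mkdir -p pics; ls; python3 - <<'E'
from rig import ctrl
import cv2
print(ctrl.observe())
for n in("top","side"):
    f=ctrl.grab_frame(n); cv2.imwrite(f"pics/{n}0.png",f["color"]); print(n,f["camera_matrix"],f["T"])
E
```

```text
pics
{'time_s': 0.0, 'joint_positions': array([ 1.11679527,  0.53717878, -0.00442457,  1.5388284 ,  0.00256688,
        1.06728508, -0.07121554]), 'qvel': array([ 2.93774591e-04, -2.89481533e-03, -1.10505361e-03, -1.23622256e-03,
        8.25139709e-05,  1.20406601e-03,  4.96955426e-04]), 'tau': array([-2.52964293e-05, -5.70989263e+01,  9.90844443e-01, -2.51609373e+01,
       -5.62029588e-02,  1.81177090e-02,  1.81228479e-04]), 'eef_pos': array([ 245.56187231, -601.18933089,  237.84845509]), 'orientation': array([-4.28790246e-04,  8.30114088e-01, -5.57592938e-01, -7.30432495e-04]), 'contact_force': array([0.20287687, 1.32117832, 0.37079042]), 'torque': array([0.0608132 , 0.02982678, 0.02530274]), 'width': 87.68088193851486}
top [[382.20339393   0.         276.15363491]
 [  0.         382.20339393 210.86076438]
 [  0.           0.           1.        ]] [[ 7.19862719e-03 -9.95813624e-01  9.11230286e-02  4.26743377e+02]
 [-9.99633747e-01 -9.54352260e-03 -2.53237758e-02 -5.60297366e+01]
 [ 2.60873957e-02 -9.09073580e-02 -9.95517604e-01  1.00331619e+03]
 [ 0.00000000e+00  0.00000000e+00  0.00000000e+00  1.00000000e+00]]
side [[500.06610365   0.         277.96803114]
 [  0.         500.06610365 205.83096731]
 [  0.           0.           1.        ]] [[-8.44752900e-01 -4.12191649e-01  3.41307166e-01  8.13003062e+01]
 [-5.35109738e-01  6.59029751e-01 -5.28523751e-01  5.96621252e+02]
 [-7.07849976e-03 -6.29108760e-01 -7.77285059e-01  1.05339462e+03]
 [ 0.00000000e+00  0.00000000e+00  0.00000000e+00  1.00000000e+00]]
```

View pics/top0.png

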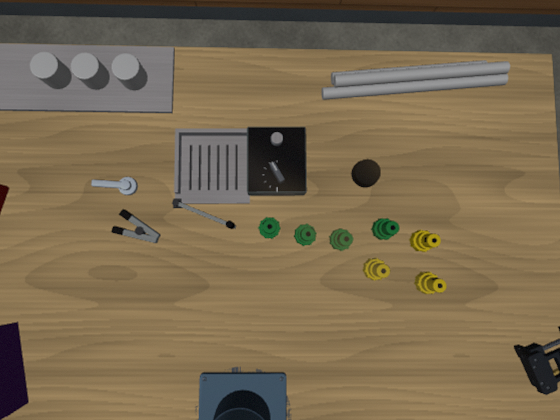

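View pics/side0.png

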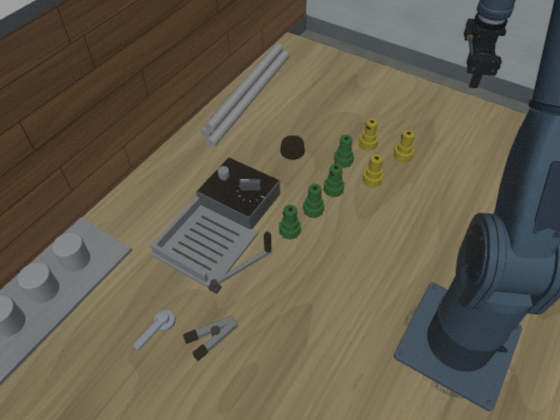

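```bash
cat > h.py <<'E'
import numpy as np, cv2
from rig import ctrl
def cloud(f):
    K=f["camera_matrix"];z=f["range_z"].astype(float);v,u=np.mgrid[:z.shape[0],:z.shape[1]]
    P=np.stack([(u-K[0,2])*z/K[0,0],(v-K[1,2])*z/K[1,1],z],-1)
    W=P@f["T"][:3,:3].T+f["T"][:3,3]; W[z<=0]=np.nan; return W
def heads(f,W,zlo=55,zhi=120,hue=(40,90)):
    h=cv2.cvtColor(f["color"],cv2.COLOR_BGR2HSV)
    g=((h[...,0]>hue[0])&(h[...,0]<hue[1])&(h[...,1]>80)&(h[...,2]>35))
    n,l,s,c=cv2.connectedComponentsWithStats(g.astype(np.uint8))
    out=[]
    for i in range(1,n):
        if s[i,4]<60: continue
        m=(l==i); 
        p=W[m]; p=p[np.isfinite(p[:,2])]
        top=p[p[:,2]>84]
        mid=lambda q:(q.min(0)+q.max(0))/2 if len(q) else None
        out.append((c[i].round(),s[i,4],p[:,2].max().round(),len(top),None if len(top)==0 else mid(top)[:2].round(1),None if len(top)==0 else top.mean(0)[:2].round(1), cv2.mean(h,m.astype(np.uint8))[:3]))
    return out
def px(f,W,c,r,z=None):
    K=f["camera_matrix"];d=np.array([(c-K[0,2])/K[0,0],(r-K[1,2])/K[1,1],1]);d=f["T"][:3,:3]@d;o=f["T"][:3,3]
    return o+d*(z-o[2])/d[2]
E
python3 - <<'E'
from h import *
for n in("top","side"):
    f=ctrl.grab_frame(n);W=cloud(f)
    for x in heads(f,W):print(x)
    for lab,z in(("tray",10),("keeper_hinge",22),("keeper_knob",78),("lock_grip",84),("dial_grip",91),("dryer",0),("head1",0)):
        for d in ctrl.pinpoint(n,lab)[:5]:
            print(n,lab,round(d["score"],2),np.round(d["location"],1),px(f,W,*d["location"],z).round(1))
    if n=="top":c=f["color"][110:300,160:460]
    else:c=f["color"][120:310,140:440]
    cv2.imwrite(f"pics/{n}crop.png",cv2.resize(c,None,fx=2.6,fy=2.6,interpolation=cv2.INTER_CUBIC))
E
```

```text
(array([269., 227.]), np.int32(339), np.float64(94.0), 142, array([475.1, -63.6]), array([474.4, -63.8]), (66.99115044247787, 168.94690265486724, 94.96755162241888))
(array([384., 228.]), np.int32(427), np.float64(94.0), 128, array([ 474.2, -358.8]), array([ 474., -359.]), (66.18969555035129, 167.47072599531617, 83.00702576112413))
(array([305., 234.]), np.int32(342), np.float64(93.0), 137, array([ 456.8, -155.2]), array([ 457.2, -155.6]), (61.15204678362573, 131.5204678362573, 93.56432748538012))
(array([340., 239.]), np.int32(337), np.float64(94.0), 124, array([ 445.5, -247.5]), array([ 446. , -246.9]), (52.14243323442137, 111.92284866468843, 94.29673590504451))
top tray 0.78 [212.2 161.9] [645.3  87.9  10. ]
top keeper_hinge 0.81 [172.5 203.6] [532.7 185.1  22. ]
top keeper_hinge 0.39 [214.8 162.9] [640.2  79.3  22. ]
top keeper_knob 0.8 [228.  227.3] [470.5  36.4  78. ]
top keeper_knob 0.54 [340.  239.5] [ 443.2 -235.    78. ]
top lock_grip 0.55 [275.7 138.1] [690.5 -77.   84. ]
top dial_grip 0.74 [278.1 169.9] [609.9 -83.2  91. ]
top dryer 0.77 [246.9 161.5] [649.8  -2.7   0. ]

[... 700 characters left out ...]
), (59.84672897196262, 107.06542056074767, 81.71214953271028))
side tray 0.71 [205.2 242.4] [632.1  85.9  10. ]
side keeper_hinge 0.74 [211.2 288.9] [532.8 189.6  22. ]
side keeper_knob 0.67 [267.4 237.4] [479.1  28.7  78. ]
side lock_grip 0.47 [223.1 171.6] [692.2 -84.   84. ]
side dial_grip 0.95 [248.3 182.6] [609.8 -82.3  91. ]
side dryer 0.87 [220.5 222.1] [643.    7.6   0. ]
side dryer 0.69 [248.5 181.1] [ 662.5 -151.4    0. ]
side head1 0.91 [365.2 144.4] [ 448.7 -459.2    0. ]
side head1 0.83 [341.7 160.7] [ 476.8 -361.6    0. ]
side head1 0.82 [402.9 155.9] [ 333.4 -474.1    0. ]
side head1 0.76 [371.6 179.5] [ 370.7 -340.8    0. ]
side head1 0.69 [314.2 210.8] [ 452.1 -156.8    0. ]
```

View pics/topcrop.png

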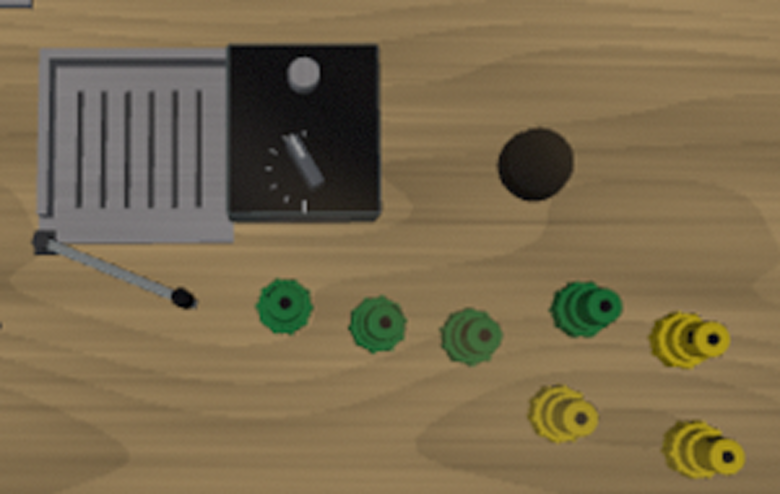

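View pics/sidecrop.png

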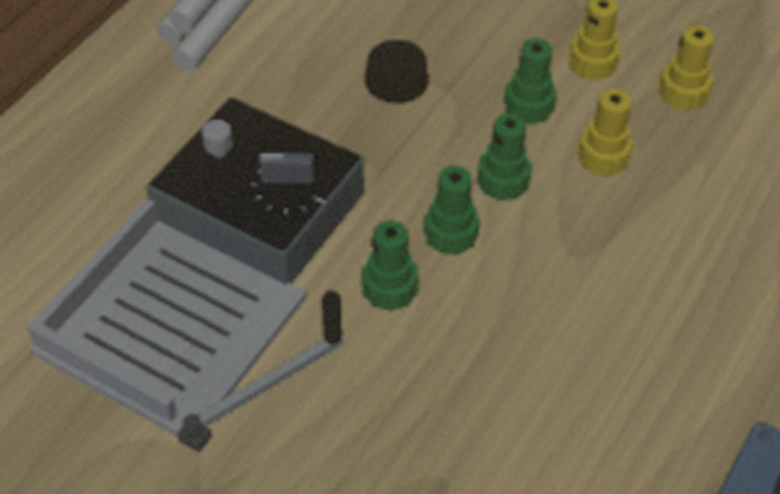

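```bash
cat >> h.py <<'E'
def boxpose(f,W):
    m=(W[...,2]>54)&(W[...,2]<68)&(W[...,0]>540)&(W[...,0]<760)&(W[...,1]>-200)&(W[...,1]<50)
    n,l,s,c=cv2.connectedComponentsWithStats(m.astype(np.uint8)); i=1+s[1:,4].argmax()
    r=cv2.minAreaRect(W[l==i][:,:2].astype(np.float32)); return r,np.median(W[l==i][:,2])
def w2t(d):
    o=ctrl.observe();from scipy.spatial.transform import Rotation as R
    q=o["orientation"];M=R.from_quat([q[1],q[2],q[3],q[0]]).as_matrix()
    return o,M,(M.T@np.asarray(d,float))
E
python3 - <<'E'
from h import *
for n in("top","side"):
    f=ctrl.grab_frame(n);W=cloud(f);print(n,boxpose(f,W))
    m=(W[...,2]>32)&(W[...,2]<48)&(W[...,0]>560)&(W[...,0]<760)&(W[...,1]>15)&(W[...,1]<200)
    p=W[m];print(np.percentile(p,[1,99],axis=0),np.median(p[p[:,1]<150],0))
    p=p[(p[:,1]<150)];print(np.polyfit(p[:,1],p[:,0],1))
    for lab in("dial_grip","lock_grip","keeper_knob"):
        for d in ctrl.pinpoint(n,lab)[:1]:print(lab,d)
E
```

```text
top (((645.3783569335938, -80.51590728759766), (170.4738006591797, 149.68121337890625), 0.7737130522727966), np.float64(59.768402733139624))
[[565.73957825  19.4730791   32.63021128]
 [728.36785128 180.13391112  42.47114253]] [722.46384303  83.37465092  38.5307773 ]
[-1.63777082e-02  7.24008611e+02]
dial_grip {'location': [279.6, 169.6], 'score': 0.81}
lock_grip {'location': [275.8, 138.7], 'score': 0.63}
keeper_knob {'location': [304.9, 238.1], 'score': 0.67}
side (((644.1207275390625, -79.70042419433594), (172.6404571533203, 154.4991455078125), 0.27300870418548584), np.float64(63.24838638537051))
[[562.4178631   19.8573833   32.3492262 ]
 [728.31095857 181.47619105  46.38130359]] [720.15845361  83.27718564  41.08668806]
[-1.25680053e-02  7.22062377e+02]
dial_grip {'location': [248.9, 182.4], 'score': 0.78}
lock_grip {'location': [225.7, 174.3], 'score': 0.71}
keeper_knob {'location': [269.2, 240.3], 'score': 0.56}
```

```bash
cat >> h.py <<'E'
def hd():
    f=ctrl.grab_frame("top");W=cloud(f);o=f["T"][:3,3];h=cv2.cvtColor(f["color"],cv2.COLOR_BGR2HSV)
    g=(h[...,0]>40)&(h[...,0]<90)&(h[...,1]>70)&(h[...,2]>30)&(W[...,2]>82)
    n,l,s,c=cv2.connectedComponentsWithStats(cv2.morphologyEx(g.astype(np.uint8),cv2.MORPH_CLOSE,np.ones((3,3),np.uint8)))
    for i in range(1,n):
        if s[i,4]<40: continue
        p=W[l==i];zz=np.nanmedian(p[:,2]);zt=100 if zz>97 else 90
        u,v=s[i,0]+(s[i,2]-1)/2,s[i,1]+(s[i,3]-1)/2
        print("head px",c[i].round(1),s[i,2:5],"z",zz.round(1),"xy cen",px(f,W,*c[i],zt)[:2].round(1),"bb",px(f,W,u,v,zt)[:2].round(1))
    return f,W
def to(x,y,z,head):
    o,M,_=w2t([0,0,0]);d=np.array([x,y,z])-o["eef_pos"]
    a=np.degrees(np.arctan2(M[1,0],M[0,0])); t=(a-head+180)%360-180
    print("tcp",o["eef_pos"].round(1),"head",a.round(2),"| shift m",(M.T@d/1000).round(4),"turn",t.round(2),"| t",round(o["time_s"],2),"w",round(o["width"],1),"F",o["contact_force"].round(1),"q7",o["joint_positions"][6].round(2))
E
python3 - <<'E'
from h import *
hd(); to(474,-359,150,-90)
E
```

```text
head px [269.5 225.8] [ 14  14 145] z 88.8 xy cen [474.3 -63.7] bb [475.  -63.6]
head px [391.8 227. ] [ 14  13 138] z 89.2 xy cen [ 473.9 -358.2] bb [ 473.9 -357.6]
head px [307.8 233.2] [ 14  14 144] z 89.1 xy cen [ 457.4 -155.4] bb [ 456.7 -154.7]
head px [345.6 238.3] [ 14  14 134] z 88.9 xy cen [ 445.9 -246.2] bb [ 445.4 -245.9]
tcp [ 245.7 -601.8  238.7] head -67.78 | shift m [-0.1385 -0.3031  0.0887] turn 22.22 | t 1.35 w 88.1 F [0.  0.5 0.8] q7 -0.07
```

```bash
python3 -m crank '[[[-0.03,-0.06,0.0],5,1],[[-0.06,-0.12,0.02],10,1],[[-0.09,-0.19,0.05],16,1],[[-0.12,-0.26,0.07],22.2,1],[[-0.1385,-0.303,0.0887],22.2,1],[[-0.1385,-0.303,0.0887],22.2,1]]' 20; python3 -c "
from h import *
hd();to(474,-358.3,53,-90)"
```

```text
time_s: 2.1
eef_pos: [476.3, -355.3, 149.1]
orientation: [-0.001, 0.709, -0.706, -0.001]
contact_force: [0.1, 0.2, 0.3]
width: 88.1
head px [269.5 225.8] [ 14  14 144] z 88.6 xy cen [474.4 -63.6] bb [475.  -63.6]
head px [392.  223.9] [ 7  9 43] z 92.2 xy cen [ 481.5 -359.1] bb [ 478.8 -358.9]
head px [307.8 233.2] [ 14  14 142] z 88.8 xy cen [ 457.4 -155.4] bb [ 456.7 -154.7]
head px [345.6 238.3] [ 14  14 133] z 89.1 xy cen [ 446.  -246.3] bb [ 445.4 -245.9]
tcp [ 478.9 -351.3  147.9] head -89.5 | shift m [0.0074 0.0051 0.0949] turn 0.5 | t 2.15 w 88.1 F [ 2.3  2.7 -1.3] q7 -1.0
```

```bash
python3 -m crank '[[[0,0,0.0],0,1],[[0,0,0.0],0,1]]'; python3 -c "
from h import *
to(474,-358.3,53,-90)"
```

```text
time_s: 2.4
eef_pos: [472.8, -360.9, 150.5]
orientation: [-0.001, -0.706, 0.708, -0.0]
contact_force: [0.3, -0.0, 0.3]
width: 88.1
tcp [ 472.8 -360.9  150.5] head -90.13 | shift m [-0.0027 -0.0012  0.0975] turn -0.13 | t 2.4 w 88.1 F [ 0.3 -0.   0.3] q7 -0.99
```

```bash
python3 -m crank '[[[0,0,0.03],0,1],[[0,0,0.06],0,1],[[0,0,0.085],0,1],[[0,0,0.097],0,1],[[0,0,0.097],0,1],[[0,0,0.097],0,-1],[[0,0,0.097],0,-1],[[0,0,0.097],0,-1],[[0,0,0.097],0,-1],[[0,0,0.097],0,-1]]' 20; python3 -c "
from h import *
to(474,-358.3,53,-90)"
```

```text
time_s: 3.65
eef_pos: [474.0, -358.9, 53.1]
orientation: [0.0, 0.707, -0.707, 0.0]
contact_force: [0.1, -0.2, 0.0]
width: 40.0
tcp [ 474.  -358.9   53.1] head -89.97 | shift m [-0.0006 -0.      0.0001] turn 0.03 | t 3.65 w 40.0 F [ 0.1 -0.2  0. ] q7 -0.99
```

```bash
python3 -m crank '[[[0,0,0],0,-1],[[0,0,0],0,-1],[[0,0,-0.02],0,-1],[[0,0,-0.05],0,-1],[[0,0,-0.09],0,-1],[[0,0,-0.125],0,-1],[[0,0,-0.13],0,-1],[[0,0,-0.13],0,-1]]'; python3 -c "
from h import *
hd();to(669,43,183,-90)"
```

```text
time_s: 4.65
eef_pos: [473.7, -358.7, 183.1]
orientation: [-0.0, 0.707, -0.707, -0.0]
contact_force: [0.3, -0.1, -1.9]
width: 33.5
head px [269.4 225.7] [ 14  14 148] z 88.6 xy cen [474.5 -63.4] bb [475.  -63.6]
head px [307.8 233.2] [ 14  14 144] z 88.7 xy cen [ 457.3 -155.4] bb [ 456.7 -154.7]
head px [345.7 238.3] [ 14  14 132] z 89.1 xy cen [ 446.  -246.4] bb [ 445.4 -245.9]
tcp [ 473.2 -358.5  182.2] head -89.98 | shift m [-0.4014 -0.1959 -0.0007] turn 0.02 | t 4.7 w 33.3 F [-0.5  0.2 -1.6] q7 -0.99
```

Gripped. Carry to rear box-side tray spot (669, 43).

```bash
python3 -m crank '[[[-0.02,-0.01,0],0,-1],[[-0.06,-0.03,0],0,-1],[[-0.11,-0.055,0],0,-1],[[-0.165,-0.08,0],0,-1],[[-0.22,-0.108,0],0,-1],[[-0.275,-0.135,0],0,-1],[[-0.325,-0.16,0],0,-1],[[-0.365,-0.178,0],0,-1],[[-0.39,-0.19,0],0,-1],[[-0.4015,-0.1955,0],0,-1]]'; python3 -m crank '[[[0,0,0],0,-1],[[0,0,0],0,-1],[[0,0,0.01],0,-1],[[0,0,0.04],0,-1],[[0,0,0.08],0,-1],[[0,0,0.105],0,-1],[[0,0,0.112],0,-1],[[0,0,0.112],0,-1],[[0,0,0.112],0,-1]]';python3 -c "
from h import *
to(669,43,63,-90)"
```

```text
time_s: 5.95
eef_pos: [669.0, 43.6, 181.9]
orientation: [0.001, 0.708, -0.707, -0.001]
contact_force: [-0.2, -0.8, -0.3]
width: 33.6
time_s: 7.08
eef_pos: [670.2, 42.6, 72.4]
orientation: [-0.001, 0.707, -0.707, 0.001]
contact_force: [-0.4, 1.1, -1.1]
width: 33.3
tcp [670.2  42.6  72.4] head -90.0 | shift m [-0.0004  0.0013  0.0094] turn 0.0 | t 7.08 w 33.3 F [-0.4  1.1 -1.1] q7 -1.74
```

```bash
python3 -m crank '[[[0,0,0.004],0,-1],[[0,0,0.008],0,-1],[[0,0,0.008],0,-1],[[0,0,0.008],0,-1]]'; python3 -c "
from h import *
to(669,43,63,-90)"
```

```text
time_s: 7.58
eef_pos: [669.3, 42.7, 63.0]
orientation: [-0.0, 0.707, -0.707, 0.0]
contact_force: [0.1, 0.2, -1.2]
width: 33.3
tcp [669.3  42.7  63. ] head -89.98 | shift m [-0.0003  0.0003 -0.    ] turn 0.02 | t 7.58 w 33.3 F [ 0.1  0.2 -1.2] q7 -1.74
```

```bash
python3 -m crank '[[[0,0,0.001],0,-1],[[0,0,0.001],0,0.4],[[0,0,0.001],0,0.4],[[0,0,0.001],0,0.4],[[0,0,0.001],0,0.4],[[0,0,-0.03],0,0.4],[[0,0,-0.08],0,0.4],[[0,0,-0.12],0,0.4]]'; python3 -c "
from h import *
hd();to(445.8,-246.4,183,-90)"
```

```text
time_s: 8.57
eef_pos: [669.6, 42.7, 184.8]
orientation: [-0.0, 0.707, -0.707, 0.0]
contact_force: [0.3, 0.5, 0.5]
width: 62.0
head px [269.5 225.8] [ 14  14 146] z 88.7 xy cen [474.4 -63.6] bb [475.  -63.6]
head px [307.8 233.3] [ 14  14 143] z 88.5 xy cen [ 457.3 -155.3] bb [ 456.7 -154.7]
head px [345.6 238.4] [ 14  14 134] z 89.0 xy cen [ 445.7 -246.2] bb [ 445.4 -245.9]
tcp [672.6  42.9 190.7] head -89.99 | shift m [0.2893 0.2269 0.0053] turn 0.01 | t 8.62 w 61.7 F [3.1 0.7 4.6] q7 -1.73
```

```bash
python3 -m crank '[[[0.04,0.03,0],0,0.9],[[0.08,0.06,0],0,0.9],[[0.12,0.092,0],0,0.9],[[0.16,0.124,0],0,0.9],[[0.20,0.155,0],0,0.9],[[0.24,0.186,0],0,0.9],[[0.27,0.209,0],0,0.9],[[0.289,0.2235,0],0,0.9],[[0.289,0.2235,0.03],0,0.9],[[0.289,0.2235,0.05],0,0.9]]'; python3 -m crank '[[[0,0,0],0,0.9],[[0,0,0],0,0.9],[[0,0,0],0,0.9]]';python3 -c "
from h import *
hd();to(445.7,-246.2,53,-90)"
```

```text
time_s: 9.88
eef_pos: [445.4, -246.7, 132.2]
orientation: [-0.0, -0.707, 0.707, 0.0]
contact_force: [0.2, -0.7, -0.4]
width: 83.7
time_s: 10.25
eef_pos: [446.6, -246.7, 133.9]
orientation: [-0.0, 0.707, -0.707, 0.001]
contact_force: [0.3, -0.0, -0.1]
width: 84.0
head px [227.2 145.4] [ 15  14 152] z 98.4 xy cen [666.4  39.8] bb [666.   40.3]
head px [269.5 225.8] [ 14  14 145] z 88.9 xy cen [474.3 -63.6] bb [475.  -63.6]
head px [307.8 233.3] [ 14  14 144] z 89.1 xy cen [ 457.2 -155.5] bb [ 456.7 -154.7]
tcp [ 446.5 -246.6  133.8] head -89.97 | shift m [-0.0005  0.0009  0.0808] turn 0.03 | t 10.3 w 83.4 F [-0.1 -0.1  0.2] q7 -1.16
```

Placed head at ≈(667,40) standing. Pick the second.

```bash
python3 -m crank '[[[0,0.001,0.03],0,0.9],[[0,0.001,0.06],0,0.9],[[0,0.001,0.075],0,0.9],[[0,0.001,0.0805],0,0.9],[[0,0.001,0.0805],0,-1],[[0,0.001,0.0805],0,-1],[[0,0.001,0.0805],0,-1],[[0,0.001,0.0805],0,-1],[[0,0.001,0.0805],0,-1],[[0,0.001,0.0805],0,-1]]' 20;  python3 -m crank '[[[0,0,0],0,-1],[[0,0,0],0,-1],[[0,0,-0.02],0,-1],[[0,0,-0.05],0,-1],[[0,0,-0.09],0,-1],[[0,0,-0.125],0,-1],[[0,0,-0.13],0,-1],[[0,0,-0.13],0,-1]]'; python3 -c "
from h import *
hd();to(669,123,183,-90)"
```

```text
time_s: 11.55
eef_pos: [444.9, -246.5, 52.6]
orientation: [0.0, 0.707, -0.707, 0.0]
contact_force: [-0.1, -0.2, 0.8]
width: 33.4
time_s: 12.55
eef_pos: [444.4, -246.2, 181.9]
orientation: [0.0, 0.707, -0.707, -0.0]
contact_force: [-0.4, -0.1, -1.8]
width: 33.1
head px [227.2 145.4] [ 15  14 153] z 98.4 xy cen [666.3  39.7] bb [666.   40.3]
head px [269.5 225.8] [ 14  14 146] z 88.7 xy cen [474.4 -63.6] bb [475.  -63.6]
head px [307.7 233.2] [ 14  14 143] z 89.0 xy cen [ 457.3 -155.3] bb [ 456.7 -154.7]
tcp [ 444.1 -246.   181.3] head -89.97 | shift m [-0.3689 -0.2251 -0.0018] turn 0.03 | t 12.6 w 33.4 F [-0.5  0.4 -2. ] q7 -1.15
```

```bash
python3 -m crank '[[[-0.02,-0.012,0],0,-1],[[-0.055,-0.033,0],0,-1],[[-0.10,-0.061,0],0,-1],[[-0.15,-0.091,0],0,-1],[[-0.2,-0.122,0],0,-1],[[-0.25,-0.152,0],0,-1],[[-0.3,-0.183,0],0,-1],[[-0.34,-0.207,0],0,-1],[[-0.36,-0.219,0],0,-1],[[-0.369,-0.2245,0],0,-1]]'; python3 -m crank '[[[0,0,0],0,-1],[[0,0,0],0,-1],[[0,0,0.02],0,-1],[[0,0,0.06],0,-1],[[0,0,0.10],0,-1],[[0,0,0.115],0,-1],[[0,0,0.117],0,-1],[[0,0,0.117],0,-1],[[0,0,0.117],0,-1]]';python3 -c "
from h import *
to(669,123,62,-90)"
```

```text
time_s: 13.85
eef_pos: [668.5, 124.2, 180.2]
orientation: [0.001, 0.708, -0.706, -0.001]
contact_force: [-0.1, -0.9, -0.9]
width: 33.3
time_s: 14.98
eef_pos: [670.3, 122.9, 67.0]
orientation: [-0.001, 0.707, -0.707, 0.001]
contact_force: [-0.7, 0.1, -1.6]
width: 33.7
tcp [670.3 122.9  67. ] head -89.98 | shift m [-0.0001  0.0013  0.005 ] turn 0.02 | t 14.97 w 33.7 F [-0.7  0.1 -1.6] q7 -1.87
```

```bash
python3 -m crank '[[[0,0,0.002],0,-1],[[0,0,0.004],0,-1],[[0,0,0.004],0,-1],[[0,0,0.004],0,-1],[[0,0,0.004],0,0.4],[[0,0,0.004],0,0.4],[[0,0,0.004],0,0.4],[[0,0,0.004],0,0.4],[[0,0,-0.03],0,0.4],[[0,0,-0.08],0,0.4]]'; python3 -c "
from h import *
hd();to(457,-155.3,183,-90)"
```

```text
time_s: 16.23
eef_pos: [667.9, 122.4, 144.8]
orientation: [0.002, 0.707, -0.707, -0.001]
contact_force: [0.7, -0.1, 0.2]
width: 61.6
head px [228.3 146. ] [ 14  14 127] z 98.5 xy cen [664.9  37.3] bb [666.1  39.1]
head px [194.  146.5] [ 15  10 103] z 97.9 xy cen [662.4 119.1] bb [662.5 119.1]
head px [269.5 225.7] [ 14  14 146] z 89.1 xy cen [474.5 -63.5] bb [475.  -63.6]
head px [307.7 233.3] [ 14  14 146] z 88.8 xy cen [ 457.3 -155.2] bb [ 456.7 -154.7]
tcp [672.7 123.4 153.4] head -89.99 | shift m [ 0.2786  0.2154 -0.0319] turn 0.01 | t 16.27 w 61.9 F [2.4 0.9 4. ] q7 -1.86
```

```bash
python3 -m crank '[[[0,0,-0.037],0,0.9],[[0.04,0.03,-0.037],0,0.9],[[0.085,0.065,-0.037],0,0.9],[[0.13,0.099,-0.037],0,0.9],[[0.175,0.133,-0.037],0,0.9],[[0.215,0.164,-0.037],0,0.9],[[0.25,0.19,-0.037],0,0.9],[[0.27,0.206,-0.037],0,0.9],[[0.278,0.212,-0.02],0,0.9],[[0.278,0.212,0.01],0,0.9]]'; python3 -m crank '[[[0,0,0],0,0.9],[[0,0,0],0,0.9],[[0,0,0],0,0.9]]';python3 -c "
from h import *
hd();to(457,-155.3,53,-90)"
```

```text
time_s: 17.52
eef_pos: [457.9, -156.8, 136.0]
orientation: [0.001, -0.707, 0.708, -0.001]
contact_force: [0.1, 0.2, -0.8]
width: 83.5
time_s: 17.9
eef_pos: [458.2, -155.5, 136.5]
orientation: [-0.0, 0.707, -0.707, 0.001]
contact_force: [-0.2, 0.5, 0.8]
width: 83.8
head px [194.1 144.6] [ 15  14 154] z 98.3 xy cen [667.1 119. ] bb [667.4 119.3]
head px [227.2 145.3] [ 15  14 153] z 98.8 xy cen [666.5  39.9] bb [666.   40.3]
head px [266.2 225.7] [ 7 14 71] z 88.7 xy cen [474.5 -55.8] bb [475.  -55.2]
tcp [ 458.1 -155.5  136.4] head -89.96 | shift m [-0.0002  0.0012  0.0834] turn 0.04 | t 17.95 w 83.4 F [-0.1  0.3  1.4] q7 -1.36
```

```bash
python3 -m crank '[[[0,0.001,0.03],0,0.9],[[0,0.001,0.06],0,0.9],[[0,0.001,0.078],0,0.9],[[0,0.001,0.0835],0,0.9],[[0,0.001,0.0835],0,-1],[[0,0.001,0.0835],0,-1],[[0,0.001,0.0835],0,-1],[[0,0.001,0.0835],0,-1],[[0,0.001,0.0835],0,-1],[[0,0.001,0.0835],0,-1]]' 20;  python3 -m crank '[[[0,0,0],0,-1],[[0,0,0],0,-1],[[0,0,-0.02],0,-1],[[0,0,-0.05],0,-1],[[0,0,-0.09],0,-1],[[0,0,-0.125],0,-1],[[0,0,-0.13],0,-1],[[0,0,-0.13],0,-1]]'; python3 -c "
from h import *
hd();to(603,123,183,-90)"
```

```text
time_s: 19.2
eef_pos: [456.4, -155.4, 52.1]
orientation: [-0.0, 0.707, -0.707, 0.0]
contact_force: [-0.2, -0.0, 1.7]
width: 33.5
time_s: 20.2
eef_pos: [455.8, -155.3, 181.4]
orientation: [0.0, 0.707, -0.707, -0.0]
contact_force: [-0.6, 0.6, -2.0]
width: 33.5
head px [194.1 144.5] [ 15  14 156] z 98.3 xy cen [667.3 119.1] bb [667.4 119.3]
head px [227.2 145.4] [ 15  14 154] z 98.4 xy cen [666.2  39.8] bb [666.   40.3]
head px [266.3 225.8] [ 8 14 72] z 88.7 xy cen [474.3 -56. ] bb [475.  -56.4]
tcp [ 455.4 -155.2  180.8] head -89.98 | shift m [-0.2781 -0.1477 -0.0023] turn 0.02 | t 20.25 w 33.2 F [ 0.4 -0.4 -1.7] q7 -1.35
```

```bash
python3 -m crank '[[[-0.02,-0.01,0],0,-1],[[-0.055,-0.029,0],0,-1],[[-0.095,-0.05,0],0,-1],[[-0.14,-0.074,0],0,-1],[[-0.185,-0.098,0],0,-1],[[-0.225,-0.119,0],0,-1],[[-0.255,-0.135,0],0,-1],[[-0.272,-0.144,0],0,-1],[[-0.2785,-0.147,0],0,-1],[[-0.2785,-0.147,0],0,-1]]'; python3 -m crank '[[[0,0,0],0,-1],[[0,0,0],0,-1],[[0,0,0.02],0,-1],[[0,0,0.06],0,-1],[[0,0,0.10],0,-1],[[0,0,0.115],0,-1],[[0,0,0.117],0,-1],[[0,0,0.117],0,-1],[[0,0,0.117],0,-1]]';python3 -c "
from h import *
to(603,123,62,-90)"
```

```text
time_s: 21.5
eef_pos: [602.8, 122.1, 181.4]
orientation: [-0.001, -0.707, 0.707, 0.0]
contact_force: [-0.5, 0.6, -1.2]
width: 33.4
time_s: 22.62
eef_pos: [604.3, 123.4, 66.5]
orientation: [-0.001, 0.707, -0.707, 0.001]
contact_force: [-0.2, -0.9, -2.0]
width: 33.4
tcp [604.3 123.4  66.5] head -89.98 | shift m [0.0004 0.0013 0.0045] turn 0.02 | t 22.62 w 33.4 F [-0.2 -0.9 -2. ] q7 -1.91
```

```bash
python3 -m crank '[[[0,0,0.002],0,-1],[[0,0,0.004],0,-1],[[0,0,0.004],0,-1],[[0,0,0.004],0,-1],[[0,0,0.004],0,0.4],[[0,0,0.004],0,0.4],[[0,0,0.004],0,0.4],[[0,0,0.004],0,0.4],[[0,0,-0.03],0,0.4],[[0,0,-0.08],0,0.4]]'; python3 -m crank '[[[0,0,-0.037],0,0.8]]'; python3 -c "
from h import *
hd();to(474.5,-63.6,183,-90)"
```

```text
time_s: 23.88
eef_pos: [602.0, 122.9, 144.5]
orientation: [0.001, 0.707, -0.707, -0.001]
contact_force: [0.3, 0.4, 0.1]
width: 61.3
time_s: 24.0
eef_pos: [603.7, 123.2, 184.0]
orientation: [-0.001, 0.707, -0.707, 0.0]
contact_force: [0.2, 0.1, 0.5]
width: 70.0
head px [228.  145.6] [ 12  14 137] z 98.7 xy cen [665.8  37.9] bb [666.1  36.7]
head px [192.2 173.5] [14 10 96] z 98.4 xy cen [596.9 121.7] bb [596.9 120.9]
head px [269.5 225.8] [ 14  14 146] z 88.9 xy cen [474.3 -63.6] bb [475.  -63.6]
tcp [606.3 123.8 188.8] head -90.0 | shift m [0.1874 0.1318 0.0043] turn 0.0 | t 24.05 w 73.6 F [1.7 1.6 2.7] q7 -1.9
```

```bash
python3 -m crank '[[[0.02,0.014,0],0,0.8],[[0.05,0.035,0],0,0.8],[[0.09,0.062,0],0,0.8],[[0.125,0.086,0],0,0.8],[[0.155,0.107,0],0,0.8],[[0.177,0.122,0],0,0.8],[[0.1867,0.1285,0],0,0.8],[[0.1867,0.1285,0.02],0,0.8],[[0.1867,0.1285,0.045],0,0.8],[[0.1867,0.1285,0.045],0,0.8]]'; python3 -m crank '[[[0,0,0],0,0.8],[[0,0,0],0,0.8]]';python3 -c "
from h import *
hd();to(474.5,-63.6,53,-90)"
```

```text
time_s: 25.3
eef_pos: [474.0, -62.8, 135.8]
orientation: [0.001, 0.708, -0.707, -0.001]
contact_force: [0.4, 0.5, -1.2]
width: 79.6
time_s: 25.55
eef_pos: [475.6, -63.5, 137.9]
orientation: [-0.001, 0.707, -0.707, 0.001]
contact_force: [1.3, 0.7, 0.1]
width: 79.8
head px [194.1 144.5] [ 15  14 155] z 98.0 xy cen [667.4 119.1] bb [667.4 119.3]
head px [227.2 145.5] [ 15  14 155] z 98.6 xy cen [666.1  39.7] bb [666.   40.3]
head px [193.  171.2] [ 15  15 162] z 98.2 xy cen [602.4 119.9] bb [602.9 119.9]
tcp [475.5 -63.5 137.8] head -89.97 | shift m [0.     0.0011 0.0848] turn 0.03 | t 25.6 w 79.2 F [-0.5  0.2 -0.4] q7 -1.57
```

```bash
python3 -m crank '[[[0,0.0,0.03],0,0.8],[[0,0.0,0.06],0,0.8],[[0,0.0,0.078],0,0.8],[[0,0.0,0.084],0,0.8],[[0,0.0,0.084],0,-1],[[0,0.0,0.084],0,-1],[[0,0.0,0.084],0,-1],[[0,0.0,0.084],0,-1],[[0,0.0,0.084],0,-1],[[0,0.0,0.084],0,-1]]' 20;  python3 -m crank '[[[0,0,0],0,-1],[[0,0,0],0,-1],[[0,0,-0.02],0,-1],[[0,0,-0.05],0,-1],[[0,0,-0.09],0,-1],[[0,0,-0.125],0,-1],[[0,0,-0.13],0,-1],[[0,0,-0.13],0,-1]]'; python3 -c "
from h import *
hd();to(603,43,183,-90)"
```

```text
time_s: 26.85
eef_pos: [474.9, -63.6, 53.2]
orientation: [-0.0, 0.707, -0.707, 0.0]
contact_force: [0.2, 0.8, 2.1]
width: 33.2
time_s: 27.85
eef_pos: [474.2, -63.7, 182.3]
orientation: [0.0, 0.707, -0.707, -0.0]
contact_force: [-1.4, -0.2, -0.9]
width: 33.3
head px [194.1 144.5] [ 15  14 151] z 98.3 xy cen [667.3 119.1] bb [667.4 119.3]
head px [227.2 145.4] [ 15  14 152] z 98.2 xy cen [666.4  39.8] bb [666.   40.3]
head px [193.  171.2] [ 15  15 161] z 98.3 xy cen [602.5 119.9] bb [602.9 119.9]
tcp [473.9 -63.6 181.8] head -89.98 | shift m [-0.1066 -0.1292 -0.0015] turn 0.02 | t 27.9 w 33.7 F [-0.3 -0.1 -1.7] q7 -1.56
```

```bash
python3 -m crank '[[[-0.008,-0.01,0],0,-1],[[-0.024,-0.029,0],0,-1],[[-0.045,-0.054,0],0,-1],[[-0.066,-0.08,0],0,-1],[[-0.085,-0.103,0],0,-1],[[-0.1,-0.121,0],0,-1],[[-0.1066,-0.1285,0],0,-1],[[-0.1066,-0.1285,0],0,-1],[[-0.1066,-0.1285,0.02],0,-1],[[-0.1066,-0.1285,0.06],0,-1]]'; python3 -m crank '[[[0,0,0.03],0,-1],[[0,0,0.05],0,-1],[[0,0,0.057],0,-1],[[0,0,0.057],0,-1],[[0,0,0.057],0,-1],[[0,0,0.057],0,-1]]';python3 -c "
from h import *
to(603,43,62,-90)"
```

```text
time_s: 29.15
eef_pos: [604.1, 42.0, 123.7]
orientation: [0.001, -0.707, 0.707, -0.001]
contact_force: [0.3, -0.3, -1.5]
width: 33.6
time_s: 29.9
eef_pos: [603.9, 43.1, 66.9]
orientation: [-0.001, 0.707, -0.707, 0.001]
contact_force: [-0.6, -0.6, -1.9]
width: 33.5
tcp [603.9  43.1  66.9] head -89.98 | shift m [0.0001 0.0009 0.0049] turn 0.02 | t 29.9 w 33.5 F [-0.6 -0.6 -1.9] q7 -1.78
```

```bash
python3 -m crank '[[[0,0,0.002],0,-1],[[0,0,0.004],0,-1],[[0,0,0.004],0,-1],[[0,0,0.004],0,-1],[[0,0,0.004],0,0.4],[[0,0,0.004],0,0.4],[[0,0,0.004],0,0.4],[[0,0,0.004],0,0.4],[[0,0,-0.03],0,0.4],[[0,0,-0.08],0,0.4]]'; python3 -m crank '[[[0,0,-0.037],0,0.4],[[0,0.05,-0.037],0,-1],[[0.0,0.1,-0.037],0,-1],[[0.0,0.15,-0.037],0,-1],[[0.0,0.18,-0.037],0,-1],[[0.0,0.19,-0.037],0,-1],[[0.0,0.19,-0.037],0,-1],[[0.0,0.19,-0.037],0,-1]]'; python3 - <<'E'
from h import *
f,W=hd()
for n in("top","side"):
    f=ctrl.grab_frame(n);W=cloud(f)
    m=(W[...,2]>50)&(W[...,2]<110)&(W[...,0]>440)&(W[...,0]<545)&(W[...,1]>-20)&(W[...,1]<90)
    p=W[m];
    if len(p):print(n,len(p),p.mean(0),p.min(0),p.max(0))
    for lab,z in(("keeper_hinge",22),("keeper_knob",78)):
        for d in ctrl.pinpoint(n,lab)[:2]:
            print(n,lab,round(d["score"],2),np.round(d["location"],1),px(f,W,*d["location"],z).round(1))
    cv2.imwrite(f"pics/{n}1.png",f["color"])
to(430,35,40,-90)
E
```

```text
time_s: 31.15
eef_pos: [602.0, 42.8, 145.6]
orientation: [0.001, 0.707, -0.707, -0.001]
contact_force: [1.4, -0.4, 0.4]
width: 62.1
time_s: 32.15
eef_pos: [414.8, 43.1, 183.2]
orientation: [-0.001, 0.707, -0.707, 0.0]
contact_force: [0.5, -1.3, 0.1]
width: 0.6
head px [194.1 144.6] [ 15  15 153] z 98.6 xy cen [667.1 119. ] bb [666.1 119.2]
head px [227.2 145.4] [ 15  14 155] z 98.5 xy cen [666.4  39.8] bb [666.   40.3]
head px [193.  171.2] [ 15  15 162] z 98.3 xy cen [602.4 119.9] bb [602.9 119.9]
head px [226.  172.3] [ 15  15 164] z 98.5 xy cen [600.8  41.4] bb [601.5  41.5]
top 57 [478.40178247  30.92274551  89.73761552] [470.53124633  23.45567595  53.07084185] [487.18498205  40.03464858  98.19609875]
top keeper_knob 0.69 [225.4 226.1] [473.3  42.8  78. ]
side 85 [475.39196982  38.45198173  73.54635799] [467.74791794  29.69979937  50.07251052] [486.7108043   42.96236379  99.81290054]
side keeper_hinge 0.94 [212.8 285.3] [535.5 179.9  22. ]
side keeper_knob 0.58 [267.8 239.6] [474.8  33.6  78. ]
tcp [413.5  43.  182.9] head -89.98 | shift m [ 0.008  -0.0165  0.1429] turn 0.02 | t 32.5 w 0.7 F [-0.8  0.4  0.2] q7 -1.83
```

View pics/side1.png

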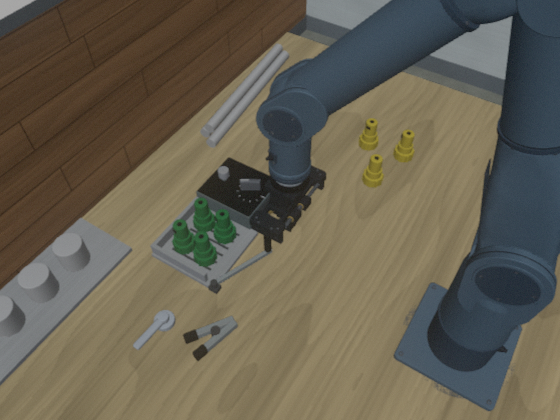

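View pics/top1.png

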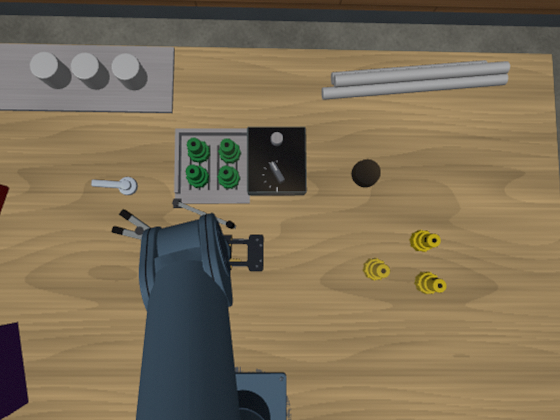

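```bash
python3 -m crank '[[[0.008,-0.01,0.02],0,-1],[[0.008,-0.01,0.06],0,-1],[[0.008,-0.01,0.1],0,-1],[[0.008,-0.01,0.125],0,-1],[[0.008,-0.01,0.131],0,-1],[[0.008,-0.01,0.131],0,-1],[[0.008,-0.01,0.131],0,-1]]' ; python3 -c "
from h import *
to(480,33,52,-90)"
```

```text
time_s: 33.38
eef_pos: [424.1, 35.1, 52.9]
orientation: [-0.001, 0.707, -0.707, 0.001]
contact_force: [-0.0, 0.2, -1.1]
width: 0.2
tcp [424.1  35.1  52.9] head -89.99 | shift m [ 0.0021 -0.0559  0.001 ] turn 0.01 | t 33.38 w 0.2 F [-0.   0.2 -1.1] q7 -1.86
```

```bash
python3 -m crank '[[[0,-0.015,0],0,-1],[[0,-0.03,0],0,-1],[[0,-0.04,0],0,-1],[[0,-0.048,0],0,-1],[[0.001,-0.056,0],0,-1],[[0.002,-0.062,0],0,-1],[[0.002,-0.066,0],0,-1]]' ; python3 -m crank '[[[0,-0.003,0],0,-1],[[0,-0.006,0],0,-1],[[0,-0.009,0],0,-1]]'; python3 -c "
from h import *
to(516,33,52,-90)"
```

```text
time_s: 34.25
eef_pos: [486.1, 32.7, 51.4]
orientation: [0.003, 0.707, -0.707, -0.002]
contact_force: [-11.9, -1.5, 8.7]
width: -0.0
time_s: 34.62
eef_pos: [499.1, 33.2, 52.2]
orientation: [-0.001, 0.707, -0.707, 0.0]
contact_force: [-1.1, -0.3, 0.4]
width: 0.4
tcp [499.1  33.2  52.2] head -89.97 | shift m [ 0.0003 -0.0169  0.0002] turn 0.03 | t 34.62 w 0.4 F [-1.1 -0.3  0.4] q7 -1.82
```

```bash
python3 -m crank '[[[0,-0.003,0],0,-1],[[0,-0.006,0],0,-1],[[0,-0.008,0],0,-1],[[0,-0.01,0],0,-1],[[0,-0.01,0],0,-1]]'; python3 - <<'E'
from h import *
to(516,33,52,-90)
f=ctrl.grab_frame("side");W=cloud(f)
cv2.imwrite("pics/s2.png",cv2.resize(f["color"][170:310,140:340],None,fx=4,fy=4,interpolation=cv2.INTER_CUBIC))
E
```

```text
time_s: 35.25
eef_pos: [508.4, 33.0, 52.0]
orientation: [-0.0, 0.707, -0.707, 0.0]
contact_force: [-0.1, 1.4, 0.0]
width: 0.5
tcp [508.4  33.   52. ] head -89.98 | shift m [ 0.     -0.0076  0.    ] turn 0.02 | t 35.25 w 0.5 F [-0.1  1.4  0. ] q7 -1.81
```

View pics/s2.png

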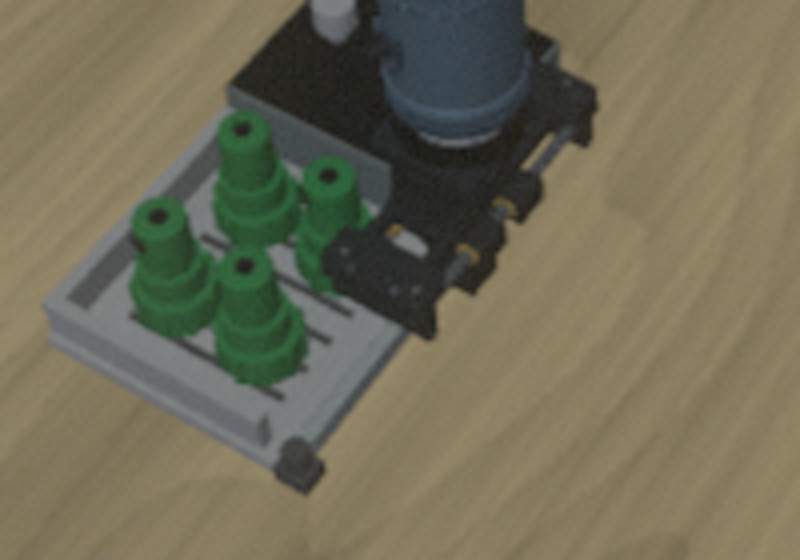

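```bash
python3 -m crank '[[[0,0.03,0],0,-1],[[0,0.07,0],0,-1],[[0,0.08,-0.03],0,-0.5],[[0,0.08,-0.08],0,0],[[0,0.08,-0.13],0,0.2],[[0.03,0.06,-0.15],0,0.2],[[0.08,0.06,-0.15],0,0.2],[[0.14,0.06,-0.15],0,0.2],[[0.2,0.06,-0.15],0,0.2],[[0.2,0.06,-0.15],0,0.2]]'; python3 - <<'E'
from h import *
hd()
for n in("top","side"):
    f=ctrl.grab_frame(n);W=cloud(f)
    m=(W[...,2]>50)&(W[...,2]<110)&(W[...,0]>500)&(W[...,0]<553)&(W[...,1]>-20)&(W[...,1]<90)
    p=W[m];
    if len(p):print(n,len(p),p.mean(0),p.min(0),p.max(0))
    m=(W[...,2]>78)&(W[...,2]<106)&(W[...,0]>670)&(W[...,0]<725)&(W[...,1]>-110)&(W[...,1]<-50)
    p=W[m];
    if len(p):print("lock",n,len(p),p.mean(0),p.min(0),p.max(0))
    m=(W[...,2]>96)&(W[...,2]<118)&(W[...,0]>570)&(W[...,0]<660)&(W[...,1]>-130)&(W[...,1]<-40)
    p=W[m];
    if len(p):print("dial",n,len(p),p.mean(0),cv2.minAreaRect(p[:,:2].astype(np.float32)))
    if n=="top":c=f["color"][110:250,160:360]
    else:c=f["color"][140:300,140:340]
    cv2.imwrite(f"pics/{n}3.png",cv2.resize(c,None,fx=3.6,fy=3.6,interpolation=cv2.INTER_CUBIC))
    for lab,z in(("keeper_hinge",22),("keeper_knob",78),("lock_grip",84),("dial_grip",91)):
        for d in ctrl.pinpoint(n,lab)[:1]:
            print(n,lab,round(d["score"],2),np.round(d["location"],1),px(f,W,*d["location"],z).round(1))
to(691,-79,150,-90)
E
```

```text
time_s: 36.55
eef_pos: [447.4, -171.9, 202.1]
orientation: [-0.001, -0.704, 0.71, -0.001]
contact_force: [0.3, 0.5, -1.2]
width: 53.1
head px [194.1 144.6] [ 15  14 153] z 98.1 xy cen [667.2 118.9] bb [667.4 119.3]
head px [227.2 145.3] [ 15  14 152] z 98.5 xy cen [666.4  39.8] bb [666.   40.3]
head px [193.  171.3] [ 15  14 161] z 98.2 xy cen [602.3 119.8] bb [601.7 119.9]
head px [226.  172.2] [ 15  15 165] z 98.5 xy cen [600.9  41.4] bb [601.5  41.5]
top 59 [536.82356172  20.1613717   88.33739771] [529.62711618  12.31692329  50.51187163] [547.43749428  29.17525585  98.51384339]
lock top 130 [688.06895059 -78.96308501  93.96391415] [675.31106058 -92.61356841  78.60453531] [703.38377881 -65.32324603  99.27506299]
dial top 130 [604.78025738 -80.46056375 103.05121041] ((605.4384765625, -80.58663940429688), (52.26300048828125, 13.99020004272461), 30.053537368774414)
top keeper_hinge 0.72 [173.9 204. ] [531.7 181.5  22. ]
top keeper_knob 0.95 [234.4 202.7] [530.4  22.1  78. ]
top lock_grip 0.6 [276.9 140.7] [684. -80.  84.]
top dial_grip 0.83 [277.  170.5] [608.4 -80.6  91. ]
side 115 [535.05675521  25.59117639  81.34935128] [527.87687649  14.91979481  51.77429631] [545.72509294  32.9636134  101.13053628]
lock side 127 [686.37869676 -75.27820022  94.25393961] [674.36162026 -92.6876217   78.59271146] [703.38143807 -63.40969499 104.4116322 ]
dial side 131 [603.84347444 -78.32550329 104.80971155] ((605.2821655273438, -79.81636047363281), (51.63442611694336, 18.349124908447266), 33.8027229309082)
side keeper_hinge 0.62 [213.9 286.2] [531.8 180.5  22. ]
side keeper_knob 0.66 [251.6 225.2] [531.6  18.7  78. ]
side lock_grip 0.47 [220.8 171.5] [697.6 -81.   84. ]
side dial_grip 0.62 [246.2 182. ] [615.6 -81.1  91. ]
tcp [ 448.5 -166.5  202. ] head -89.92 | shift m [-0.0872 -0.2427  0.052 ] turn 0.08 | t 37.1 w 52.7 F [-0.6  0.3 -0.4] q7 -1.31
```

View pics/side3.png

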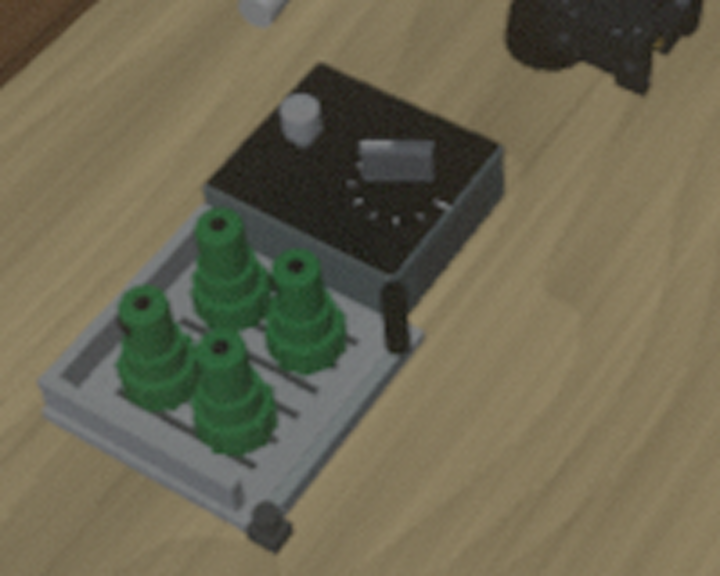

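View pics/top3.png

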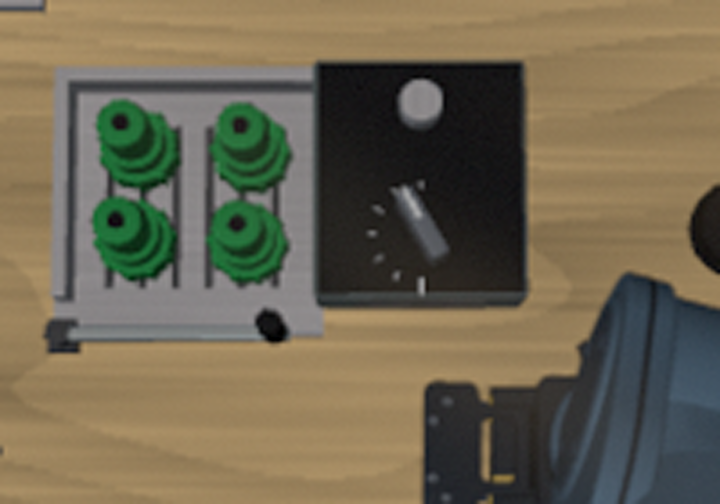

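```bash
python3 -m crank '[[[-0.02,-0.05,0],0,0.2],[[-0.04,-0.1,0],0,0.2],[[-0.06,-0.15,0],0,0.2],[[-0.08,-0.2,0.02],0,0.2],[[-0.087,-0.23,0.045],0,0.2],[[-0.087,-0.241,0.052],0,0.2],[[-0.087,-0.241,0.052],0,0.2],[[-0.087,-0.241,0.052],0,0.2],[[-0.087,-0.241,0.052],0,0.2]]'; python3 - <<'E'
from h import *
to(690,-79.2,67,-90)
E
```

```text
time_s: 38.22
eef_pos: [689.1, -80.7, 151.3]
orientation: [0.0, -0.707, 0.707, -0.001]
contact_force: [-0.4, -0.3, 0.3]
width: 52.8
tcp [689.1 -80.7 151.3] head -90.04 | shift m [-0.0015 -0.0008  0.0843] turn -0.04 | t 38.23 w 52.8 F [-0.4 -0.3  0.3] q7 -1.53
```

```bash
python3 -m crank '[[[-0.001,-0.0005,0.03],0,0.2],[[-0.001,-0.0005,0.06],0,0.2],[[-0.001,-0.0005,0.078],0,0.2],[[-0.001,-0.0005,0.083],0,0.2],[[-0.001,-0.0005,0.083],0,0.2],[[-0.001,-0.0005,0.083],0,-1],[[-0.001,-0.0005,0.083],0,-1],[[-0.001,-0.0005,0.083],0,-1],[[-0.001,-0.0005,0.083],0,-1],[[-0.001,-0.0005,0.083],0,-1]]' 35; python3 - <<'E'
from h import *
to(690,-79.2,67,-90)
E
```

```text
time_s: 39.48
eef_pos: [690.3, -78.5, 67.7]
orientation: [-0.0, 0.707, -0.707, 0.0]
contact_force: [-1.5, 1.3, 5.8]
width: 28.7
tcp [690.3 -78.5  67.7] head -89.96 | shift m [0.0007 0.0003 0.0007] turn 0.04 | t 39.48 w 28.7 F [-1.5  1.3  5.8] q7 -1.54
```

```bash
python3 -m crank '[[[0,0,0],0,-1],[[0,0,-0.003],0,-1],[[0,0,-0.006],0,-1],[[0,0,-0.009],0,-1],[[0,0,-0.012],0,-1],[[0,0,-0.015],0,-1],[[0,0,-0.018],0,-1],[[0,0,-0.020],0,-1],[[0,0,-0.020],0,-1]]' 40; python3 - <<'E'
from h import *
to(690,-79.2,67,-90)
E
```

```text
time_s: 40.6
eef_pos: [690.2, -78.5, 87.4]
orientation: [-0.0, 0.707, -0.707, 0.0]
contact_force: [3.6, 3.9, 1.3]
width: 28.8
tcp [690.2 -78.5  87.4] head -89.97 | shift m [0.0007 0.0002 0.0204] turn 0.03 | t 40.6 w 28.8 F [3.6 3.9 1.3] q7 -1.54
```

```bash
python3 -m crank '[[[0,0,-0.001],0,-1],[[0,0,-0.001],0,0],[[0,0,-0.001],0,0],[[0,0,-0.001],0,0.2],[[0,0,-0.03],0,0.2],[[0,0,-0.07],0,0.2],[[-0.0,0.05,-0.09],0,0.2],[[-0.0,0.09,-0.09],0,0.2],[[0.1,0.12,-0.09],0,0.2],[[0.2,0.12,-0.09],0,0.2]]'; python3 - <<'E'
from h import *
for n in("top","side"):
    f=ctrl.grab_frame(n);W=cloud(f)
    m=(W[...,2]>78)&(W[...,2]<126)&(W[...,0]>670)&(W[...,0]<725)&(W[...,1]>-110)&(W[...,1]<-50)
    p=W[m];
    if len(p):print("lock",n,len(p),p.mean(0),p.min(0),p.max(0),np.percentile(p[:,2],[50,80,90]))
    m=(W[...,2]>96)&(W[...,2]<118)&(W[...,0]>570)&(W[...,0]<660)&(W[...,1]>-130)&(W[...,1]<-40)
    p=W[m];
    if len(p):print("dial",n,len(p),p.mean(0),cv2.minAreaRect(p[:,:2].astype(np.float32)))
to(605.2,-80.4,150,-60)
E
```

```text
time_s: 41.85
eef_pos: [575.3, -202.0, 177.5]
orientation: [0.0, 0.708, -0.706, -0.0]
contact_force: [1.6, 0.2, 0.1]
width: 52.6
lock top 143 [687.67707558 -79.29539474 113.19003465] [675.03530407 -93.9638621   94.26017443] [703.56233458 -65.06337414 119.67524535] [114.83740879 116.18976807 117.02161939]
dial top 131 [604.95346642 -80.33550133 102.74356778] ((605.3182373046875, -80.5794448852539), (52.180118560791016, 13.975736618041992), 30.78934669494629)
lock side 142 [686.32047867 -75.1868332  112.25810122] [673.78981253 -92.98059932  83.24260116] [704.28534181 -63.84773407 123.63809944] [116.50032096 119.2872107  120.57213222]
dial side 139 [603.9654631  -77.68708816 104.60754284] ((605.1497802734375, -79.63632202148438), (51.687252044677734, 18.301494598388672), 31.33922004699707)
tcp [ 573.7 -211.4  177.4] head -90.66 | shift m [-0.1315 -0.0301  0.0266] turn -30.66 | t 41.95 w 52.9 F [ 0.3  0.6 -0.1] q7 -1.31
```

```bash
python3 -m crank '[[[-0.02,0,0],-5,0.2],[[-0.05,-0.01,0],-13,0.2],[[-0.09,-0.02,0],-22,0.2],[[-0.12,-0.028,0.01],-30,0.2],[[-0.131,-0.03,0.025],-31.4,0.2],[[-0.131,-0.03,0.025],-31.4,0.2],[[-0.131,-0.03,0.025],-31.4,0.2],[[-0.131,-0.03,0.025],-31.4,0.2]]'; python3 - <<'E'
from h import *
to(605.2,-80.4,75,-59.2)
E
```

```text
time_s: 42.95
eef_pos: [606.5, -71.8, 152.4]
orientation: [0.0, 0.871, -0.49, 0.0]
contact_force: [0.5, -0.5, 0.2]
width: 53.1
tcp [606.5 -71.8 152.4] head -58.75 | shift m [0.0066 0.0056 0.0774] turn 0.45 | t 42.95 w 53.1 F [ 0.5 -0.5  0.2] q7 -1.07
```

```bash
python3 -m crank '[[[0.0066,0.0056,0],0.5,0.2],[[0.0066,0.0056,0],0.5,0.2],[[0.0066,0.0056,0],0.5,0.2],[[0.0066,0.0056,0],0.5,0.2]]'; python3 - <<'E'
from h import *
to(605.2,-80.4,75,-59.2)
E
```

```text
time_s: 43.45
eef_pos: [605.2, -78.4, 152.0]
orientation: [-0.0, 0.87, -0.493, -0.0]
contact_force: [-0.1, -0.4, -0.8]
width: 52.9
tcp [605.2 -78.4 152. ] head -59.06 | shift m [0.0017 0.001  0.077 ] turn 0.14 | t 43.45 w 52.9 F [-0.1 -0.4 -0.8] q7 -1.07
```

```bash
python3 -m crank '[[[0.0017,0.001,0.03],0.1,0.0],[[0.0017,0.001,0.055],0.1,0],[[0.0017,0.001,0.07],0.1,0],[[0.0017,0.001,0.076],0.1,0],[[0.0017,0.001,0.076],0.1,0],[[0.0017,0.001,0.076],0.1,-1],[[0.0017,0.001,0.076],0.1,-1],[[0.0017,0.001,0.076],0.1,-1],[[0.0017,0.001,0.076],0.1,-1],[[0.0017,0.001,0.076],0.1,-1]]' 30; python3 - <<'E'
from h import *
to(605.2,-80.4,75,-59.2)
print(ctrl.observe()["torque"])
E
```

```text
time_s: 44.7
eef_pos: [604.9, -79.8, 76.4]
orientation: [-0.0, 0.87, -0.494, -0.0]
contact_force: [-3.7, 3.0, 5.1]
width: 13.8
tcp [604.9 -79.8  76.4] head -59.15 | shift m [0.0007 0.     0.0014] turn 0.05 | t 44.7 w 13.8 F [-3.7  3.   5.1] q7 -1.08
[0.56799525 0.71307329 0.02000365]
```

Gripped. Turn anticlockwise (tool negative) in chunks.

```bash
python3 -m crank '[[[0,0,0],-6,-1],[[0,0,0],-13,-1],[[0,0,0],-20,-1],[[0,0,0],-27,-1],[[0,0,0],-34,-1],[[0,0,0],-41,-1],[[0,0,0],-48,-1],[[0,0,0],-55,-1],[[0,0,0],-60,-1],[[0,0,0],-60,-1]]'; python3 - <<'E'
from h import *
to(605.2,-80.4,75,0.8)
print(ctrl.observe()["torque"])
E
```

```text
time_s: 45.95
eef_pos: [605.0, -79.8, 76.4]
orientation: [-0.001, 1.0, 0.008, -0.0]
contact_force: [-2.2, 3.7, 6.1]
width: 13.4
tcp [605.  -79.8  76.4] head 0.89 | shift m [0.0002 0.0006 0.0014] turn 0.09 | t 45.95 w 13.4 F [-2.2  3.7  6.1] q7 -0.23
[ 0.5131999   0.50709002 -0.00372802]
```

```bash
python3 -m crank '[[[0,0,0],-6,-1],[[0,0,0],-13,-1],[[0,0,0],-20,-1],[[0,0,0],-27,-1],[[0,0,0],-34,-1],[[0,0,0],-41,-1],[[0,0,0],-48,-1],[[0,0,0],-55,-1],[[0,0,0],-60,-1],[[0,0,0],-60,-1]]'; python3 - <<'E'
from h import *
to(605.2,-80.4,75,90.8)
print(ctrl.observe()["torque"])
E
python3 -m crank '[[[0,0,0],-6,-1],[[0,0,0],-12,-1],[[0,0,0],-18,-1],[[0,0,0],-24,-1],[[0,0,0],-28,-1],[[0,0,0],-30,-1],[[0,0,0],-31,-1],[[0,0,0],-31,-1]]';python3 - <<'E'
from h import *
to(605.2,-80.4,75,90.8)
print(ctrl.observe()["torque"])
f=ctrl.grab_frame("top");cv2.imwrite("pics/t4.png",cv2.resize(f["color"][110:250,160:360],None,fx=3.6,fy=3.6))
E
```

```text
time_s: 47.2
eef_pos: [605.1, -79.7, 76.4]
orientation: [-0.001, 0.862, 0.507, 0.0]
contact_force: [-3.5, 3.1, 5.8]
width: 13.6
tcp [605.1 -79.7  76.4] head 60.88 | shift m [-0.0005  0.0004  0.0014] turn -29.92 | t 47.2 w 13.6 F [-3.5  3.1  5.8] q7 0.66
[0.54440207 0.46837405 0.03321977]
time_s: 48.2
eef_pos: [605.1, -79.7, 76.4]
orientation: [-0.001, 0.696, 0.718, 0.001]
contact_force: [-2.1, 2.4, 6.0]
width: 13.8
tcp [605.1 -79.7  76.4] head 91.78 | shift m [-0.0007  0.0001  0.0014] turn 0.98 | t 48.2 w 13.8 F [-2.1  2.4  6. ] q7 1.12
[ 0.67599357  0.42107149 -0.45077701]
```

```bash
python3 -m crank '[[[0,0,0],-1,-1],[[0,0,0],-2,-1],[[0,0,0],-2,-1]]';python3 - <<'E'
from h import *
to(605.2,-80.4,75,90.8)
print(ctrl.observe()["torque"])
E
```

```text
time_s: 48.62
eef_pos: [605.2, -79.7, 76.4]
orientation: [-0.001, 0.684, 0.73, 0.001]
contact_force: [-1.9, 3.3, 6.2]
width: 14.0
tcp [605.2 -79.7  76.4] head 93.76 | shift m [-0.0007 -0.      0.0014] turn 2.96 | t 48.62 w 14.0 F [-1.9  3.3  6.2] q7 1.15
[ 0.85435883  0.44575252 -0.6590795 ]
```

```bash
python3 -m crank '[[[0,0,0],6,-1],[[0,0,0],13,-1],[[0,0,0],20,-1],[[0,0,0],27,-1],[[0,0,0],34,-1],[[0,0,0],41,-1],[[0,0,0],48,-1],[[0,0,0],54,-1],[[0,0,0],60,-1],[[0,0,0],64,-1]]'; python3 -m crank '[[[0,0,0],5,-1],[[0,0,0],10,-1],[[0,0,0],15,-1],[[0,0,0],20,-1],[[0,0,0],25,-1],[[0,0,0],29,-1],[[0,0,0],29,-1],[[0,0,0],29,-1]]';python3 - <<'E'
from h import *
to(605.2,-80.4,75,0.8)
print(ctrl.observe()["torque"])
E
```

```text
time_s: 49.88
eef_pos: [605.1, -79.8, 76.4]
orientation: [-0.0, 0.967, 0.256, 0.0]
contact_force: [-3.8, 3.3, 5.7]
width: 13.6
time_s: 50.88
eef_pos: [605.0, -79.9, 76.3]
orientation: [-0.0, 1.0, 0.008, -0.0]
contact_force: [-3.2, 3.0, 6.2]
width: 13.8
tcp [605.  -79.9  76.3] head 0.87 | shift m [0.0002 0.0005 0.0013] turn 0.07 | t 50.88 w 13.8 F [-3.2  3.   6.2] q7 -0.23
[ 0.55018441  0.54735016 -0.00383705]
```

```bash
python3 -m crank '[[[0,0,0],0,-0.1],[[0,0,0],0,-0.1],[[0,0,0],0,-0.1],[[0,0,-0.03],0,-0.1],[[0,0,-0.07],0,-0.1],[[-0.03,0.03,-0.09],0,-0.5],[[-0.08,0.08,-0.09],0,-1],[[-0.12,0.12,-0.09],0,-1],[[-0.12,0.16,-0.09],0,-1]]'; python3 - <<'E'
from h import *
hd()
for n in("top","side"):
    f=ctrl.grab_frame(n);W=cloud(f)
    m=(W[...,2]>78)&(W[...,2]<126)&(W[...,0]>670)&(W[...,0]<725)&(W[...,1]>-110)&(W[...,1]<-50)
    p=W[m];
    if len(p):print("lock",n,len(p),p.mean(0),p.min(0),p.max(0),np.percentile(p[:,2],[50,80,90]))
    m=(W[...,2]>96)&(W[...,2]<118)&(W[...,0]>570)&(W[...,0]<660)&(W[...,1]>-130)&(W[...,1]<-40)
    p=W[m];
    if len(p):print("dial",n,len(p),p.mean(0),cv2.minAreaRect(p[:,:2].astype(np.float32)))
    if n=="top":c=f["color"][110:250,160:360]
    else:c=f["color"][140:300,140:340]
    cv2.imwrite(f"pics/{n}5.png",cv2.resize(c,None,fx=3.6,fy=3.6,interpolation=cv2.INTER_CUBIC))
to(690,-79.2,150,-90)
E
```

```text
time_s: 52.0
eef_pos: [483.8, -244.4, 165.8]
orientation: [0.0, 1.0, 0.006, -0.002]
contact_force: [1.2, 0.0, -0.3]
width: 1.9
head px [194.1 144.7] [ 15  15 155] z 98.6 xy cen [667. 119.] bb [666.1 119.2]
head px [227.2 145.4] [ 15  14 156] z 98.6 xy cen [666.3  39.9] bb [666.   40.3]
head px [193.1 171.3] [ 15  14 162] z 98.3 xy cen [602.2 119.7] bb [601.7 119.9]
head px [226.1 172.3] [ 15  15 166] z 98.3 xy cen [600.7  41.2] bb [601.5  41.5]
lock top 143 [687.65166552 -79.29434997 113.27762736] [674.89619672 -93.89868904  95.66497028] [704.02855736 -65.06775168 119.73755509] [114.79800723 116.39275992 116.91140717]
dial top 129 [603.81062504 -80.27259844 102.64609769] ((604.00634765625, -80.36233520507812), (11.951481819152832, 52.78312301635742), 0.09115631878376007)
lock side 142 [686.27687924 -75.14226099 112.32122212] [673.62950249 -93.03891568  82.0756291 ] [702.20989424 -62.82022542 122.77713712] [116.68194327 119.57062311 120.08003076]
dial side 116 [602.77476363 -76.85407665 105.1943519 ] ((604.7653198242188, -79.2796401977539), (15.462581634521484, 53.4602165222168), 0.4709208309650421)
tcp [ 486.8 -245.2  166. ] head 0.54 | shift m [ 0.2048 -0.1641  0.0158] turn 90.54 | t 52.15 w 0.2 F [-0.1  0.9  0. ] q7 0.15
```

View pics/top5.png

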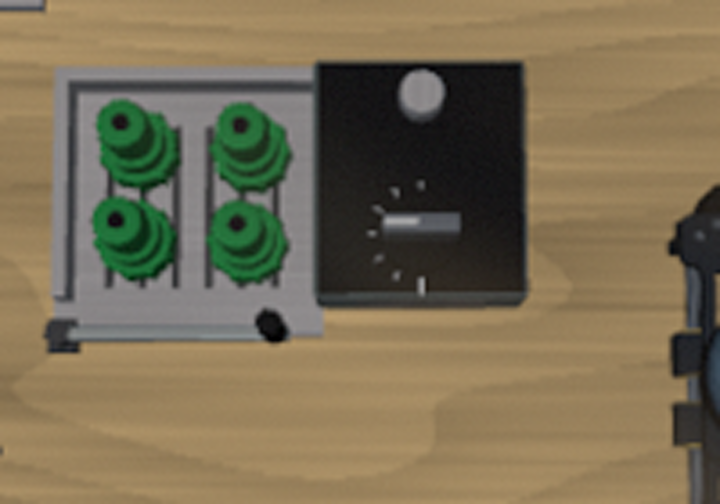

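View pics/side5.png

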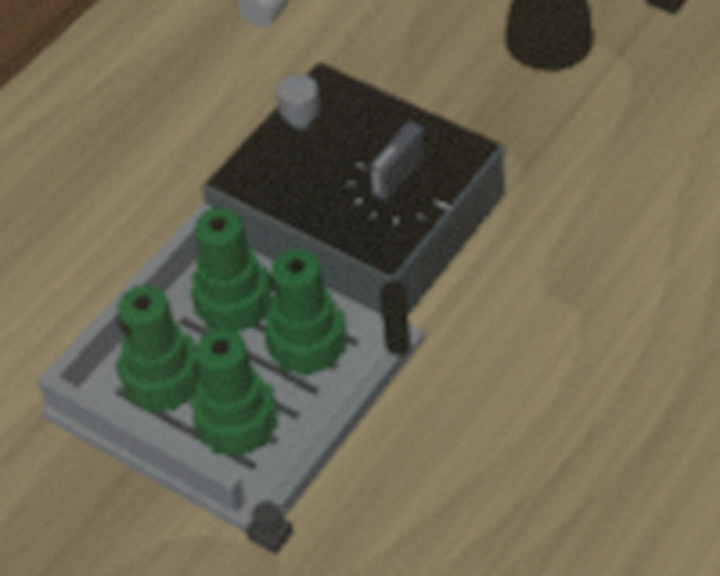

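```bash
python3 -m crank '[[[0.02,-0.016,0],0,-1],[[0.06,-0.048,0],0,-1],[[0.1,-0.08,0],0,-1],[[0.14,-0.112,0],0,-1],[[0.17,-0.138,0],0,-1],[[0.195,-0.158,0.01],0,-1],[[0.204,-0.165,0.025],0,-1],[[0.204,-0.165,0.025],0,-1],[[0.204,-0.165,0.025],0,-1],[[0.204,-0.165,0.025],0,-1]]'; python3 - <<'E'
from h import *
to(690,-79.2,116,0.8)
E
```

```text
time_s: 53.4
eef_pos: [688.8, -75.9, 141.6]
orientation: [0.0, 1.0, 0.006, 0.0]
contact_force: [-0.7, -0.5, -0.3]
width: 0.7
tcp [688.8 -75.9 141.6] head 0.73 | shift m [0.0011 0.0033 0.0256] turn -0.07 | t 53.4 w 0.7 F [-0.7 -0.5 -0.3] q7 -0.18
```

```bash
python3 -m crank '[[[0.001,0.003,0.01],0,-1],[[0.001,0.003,0.02],0,-1],[[0.001,0.003,0.024],0,-1],[[0.001,0.003,0.028],0,-1],[[0.001,0.003,0.031],0,-1],[[0.001,0.003,0.034],0,-1],[[0.001,0.003,0.037],0,-1],[[0.001,0.003,0.040],0,-1],[[0.001,0.003,0.043],0,-1],[[0.001,0.003,0.044],0,-1]]'; python3 - <<'E'
from h import *
to(690,-79.2,96,0.8)
E
```

```text
time_s: 54.65
eef_pos: [690.0, -77.2, 97.0]
orientation: [-0.0, 1.0, 0.007, -0.0]
contact_force: [-3.2, 0.1, 6.8]
width: 0.5
tcp [690.  -77.2  97. ] head 0.83 | shift m [0.    0.002 0.001] turn 0.03 | t 54.65 w 0.5 F [-3.2  0.1  6.8] q7 -0.2
```

Press a touch further, then lift clear and check.

```bash
python3 -m crank '[[[0,0,0.001],0,-1],[[0,0,0.002],0,-1],[[0,0,0.002],0,-1]]'; python3 -m crank '[[[0,0,-0.03],0,-1],[[0,0,-0.08],0,-1],[[-0.03,0.03,-0.1],0,-1],[[-0.08,0.08,-0.1],0,-1],[[-0.13,0.13,-0.1],0,-1],[[-0.18,0.18,-0.1],0,-1],[[-0.2,0.2,-0.1],0,-1],[[-0.2,0.2,-0.1],0,-1],[[-0.2,0.2,-0.1],0,-1],[[-0.2,0.2,-0.1],0,-1]]'; python3 - <<'E'
from h import *
hd();to(690,-79.2,96,0.8)
for n in("top","side"):
    f=ctrl.grab_frame(n);W=cloud(f)
    m=(W[...,2]>78)&(W[...,2]<126)&(W[...,0]>670)&(W[...,0]<725)&(W[...,1]>-110)&(W[...,1]<-50)
    p=W[m];
    if len(p):print("lock",n,len(p),p.mean(0),np.percentile(p[:,2],[50,80,90]))
    m=(W[...,2]>96)&(W[...,2]<118)&(W[...,0]>570)&(W[...,0]<660)&(W[...,1]>-130)&(W[...,1]<-40)
    p=W[m];
    if len(p):print("dial",n,len(p),p.mean(0),cv2.minAreaRect(p[:,:2].astype(np.float32)))
    m=(W[...,2]>50)&(W[...,2]<110)&(W[...,0]>500)&(W[...,0]<553)&(W[...,1]>-20)&(W[...,1]<90)
    p=W[m];
    if len(p):print("post",n,len(p),p.mean(0))
    cv2.imwrite(f"pics/{n}6.png",f["color"])
    if n=="side":cv2.imwrite(f"pics/{n}6c.png",cv2.resize(f["color"][140:300,140:340],None,fx=3.6,fy=3.6,interpolation=cv2.INTER_CUBIC))
E
```

```text
time_s: 55.02
eef_pos: [690.1, -77.2, 96.9]
orientation: [0.0, 1.0, 0.007, -0.0]
contact_force: [-7.1, -0.2, 14.9]
width: 0.3
time_s: 56.28
eef_pos: [494.4, -278.6, 195.1]
orientation: [-0.0, 1.0, 0.009, 0.0]
contact_force: [-0.5, -0.6, 0.4]
width: 0.9
head px [194.1 144.6] [ 15  15 153] z 98.3 xy cen [667.2 119. ] bb [666.1 119.2]
head px [227.2 145.4] [ 15  14 156] z 98.3 xy cen [666.3  39.8] bb [666.   40.3]
head px [193.  171.2] [ 15  15 161] z 98.6 xy cen [602.5 119.8] bb [602.9 119.9]
head px [226.  172.2] [ 15  15 165] z 98.5 xy cen [600.9  41.4] bb [601.5  41.5]
tcp [ 494.3 -278.7  195. ] head 0.98 | shift m [ 0.1991 -0.1961  0.0993] turn 0.18 | t 56.33 w 0.5 F [-0.3  0.5  0.1] q7 0.23
lock top 131 [688.04665722 -79.13927914  93.98306134] [94.89547048 96.56982375 97.53787289]
dial top 128 [603.89596947 -79.97279296 102.63999087] ((604.0589599609375, -80.40171813964844), (12.39982795715332, 52.807647705078125), 0.5102400779724121)
post top 58 [537.00667121  20.16439143  88.41286706]
lock side 128 [686.37988288 -75.24387759  94.1595045 ] [ 96.74885663  99.56350246 100.33288265]
dial side 114 [602.87624557 -77.31479031 105.07841891] ((603.5631713867188, -78.92778015136719), (53.31246566772461, 15.969382286071777), 89.07014465332031)
post side 117 [535.23346978  25.40129861  80.35333919]
```

View pics/top6.png

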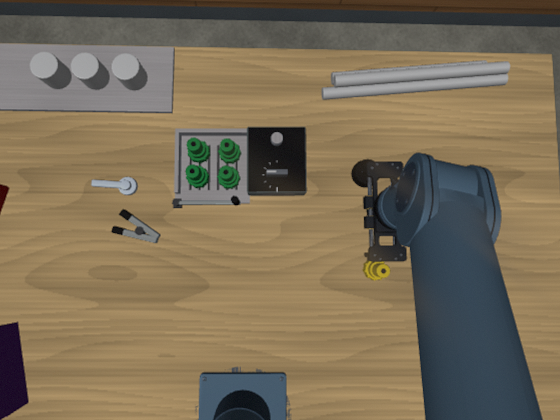

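View pics/side6c.png

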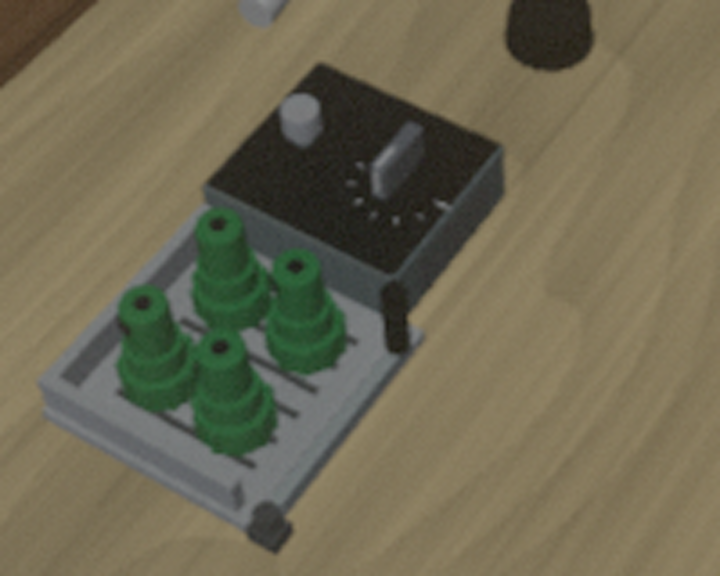

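```bash
python3 -c "
from rig import ctrl
print(ctrl.close_job())"
```

```text
the job is handed in; nothing more can be done
None
```

The job is done and handed in at about 56 s of the 192 s allowed.

**What I did:** Four green heads were present. I stood all four two by two in the tray and pushed the keeper bar shut until it snapped. I pulled the lock knob up to its detent, turned the dial anticlockwise to its stop, then turned it back clockwise three clicks. Last, I pushed the lock knob home and moved the arm clear.

**Last checks, from both cameras:**
- **Heads:** all four stand in the tray behind the shut bar, and none had moved since being placed.
- **Keeper bar:** it lies along the tray front, with the post at about (536, 22) mm. It was in the same place in pictures taken before and after the lock and dial work.
- **Dial:** the pointer stands 90° clockwise from the long mark, which is three clicks. I judged the stop by the resisting torque rising to 0.66 N m without further movement, because the gripper hid the dial from view.
- **Lock knob:** its height matches the reading from before I pulled it (mean 93.98 mm now, 93.96 mm then), so it is fully home.
- **Other things:** I did not touch the faucet handle, pipe cap, spring clamp or yellow heads. In the last top view I checked, the faucet handle and clamp lay as at the start. The pipe cap was partly hidden by the gripper, and so were two of the yellow heads.

No check failed. The two cameras differed by a few mm in places, most near the lock knob and post.

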